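Free and extend the stuck handle of a rolling chip case

ROBOT

A 6-joint arm with a two-finger parallel gripper is mounted at the origin on the work surface. World frame = base frame: x ahead of the robot, y to its left, z up, the work surface at z = 0. Lengths are in mm, angles in rad, forces in N, time in s.
With the tool pointing down it reaches from about 275 to 825 mm from the base axis. Payload 5.2 kg.
Tool frame: the origin (TCP) lies at the very end of the fingers, on their centre line; the grasp point (between the pads) lies 19 mm behind it; z points along the fingers, y is the line along which they close (so a half turn about z gives the same grasp; the last joint's range is limited). The gripper opens to 93 mm and grips with 3 to 60 N. Pads are 15 mm wide; open, the fingers measure 128 mm over their backs; the gripper's body (75 mm by 188 mm) begins 65 mm behind the grasp point.
Start: joints at [-1.367, 0.259, 1.535, -0, 1.348, -0.203], TCP at [217.641, -505.111, 218.653] pointing down, gripper open.
Joint ranges: [-3.14, 3.14], [-0.91, 2.08], [0.19, 2.58], [-1.22, 4.36], [0.22, 2.71], [-3.12, 3.12]. Speed limits (rad/s): [2.57, 2.57, 3.14, 3.14, 3.14, 3.14].

INTERFACE

Orientations are given as [roll, pitch, yaw] about the fixed x, y, z axes, in that order (R = Rz(yaw) Ry(pitch) Rx(roll)).
In Python, from bench import robot gives the robot as it stands. The module is installed in compiled form; this text tells all that it offers. Calls block until the motion is done:
- robot.move_ptp(position, orientation): joint-space move of the TCP to a pose.
- robot.move_linear(position, ori=None, speed=150, f_stop=None): straight line of the TCP; ori=None keeps the orientation; speed is the mean speed in mm/s. With f_stop (N) it stops when the force on the tool has changed by that much, and returns True; else False.
- robot.move_j(angles): joint-space move.
- robot.move_gripper(opening): opening from 0.0 (shut) to 1.0 (fully open); the grip force is fixed at half the most; returns when the fingers have stopped.
- robot.sleep(seconds).
- robot.inverse_kinematics(position, orientation): joint angles nearest the present ones, or None.
- robot.get_image(name): name is "scene" or "top" or "wrist"; returns a dict with "img" (480x640x3 uint8, blue, green, red), "fovy" (degrees; the focal length in pixels is half the picture's height over the tangent of half this angle, whatever the lens; pixels are square), "cx", "cy" (the principal point, pixels), "eye" and "orientation" of the camera in the world. Camera axes: x right, y down, z forward; pixel columns grow to the right and rows downward; lengths in mm; the calibration is good to about 2 mm. A picture is of the moment at which its call begins. There is no depth.
A pose or a line that the arm cannot do raises robot.MotionError and nothing moves.
- robot.hand_in(): hands the job in; it is judged then, once.
Readings, each from a call of its own:
- robot.current_t(): time.
- robot.current_qpos(): joint angles.
- robot.current_joint_vel(): joint speeds.
- robot.current_joint_efforts(): joint torques, N m.
- robot.current_tcp_pos(): TCP position.
- robot.current_eef_rot(): TCP orientation.
- robot.current_contact_force(): force on the tool from outside, world axes, zero at the start.
- robot.current_ft_torque(): the same for the moment, N m.
- robot.current_gripper_width(): opening from 0.0 (shut) to 1.0 (fully open).
- robot.current_finger_force(): force on a finger pad.
Only numpy, scipy, OpenCV 4.12 (cv2) and the standard library are available. Lean on these libraries where they do the work, as an engineer would, in place of code of your own. Each camera call takes 0.05 s, during which the arm holds its last target. There are 200 camera calls.

TASK

On the goods-in bench, take the mallet by its handle and strike the yellow transport pin on top of the chip case fully home, touching the pin with nothing but the mallet, then stand the mallet back down on the bench on its striking face. Next squeeze the red button into the case's pull-out grip, keep it squeezed and pull the grip past the first stop out to the second stop (all the way). The worn catch does not hold there, so finish while still gripping the handle fully extended; leave the jar, the tea tin and the chip rack where they stand.

Things in the scene. Friction and masses are not known exactly. Their poses are not given: they have to be found in the camera images.
- case: Black rolling case with aluminium edges, 360 long x 280 wide x 130 mm high, lying flat and fixed to the bench. Origin: on the bench under the middle of the end face that carries the pull-out handle. Its x axis points from that face along the case, away from the handle; z up. The pin sits on its top at x = 30 mm, y = 0. The handle comes out along the case's -x.
- pin (a joint): Transport pin, travel in m: 0 = up (top 16 mm above the case's top face), 0.014 = fully home (top 2 mm above it). It moves straight down, takes about 8 N to start and 11 N at the bottom plus 15 N per m/s, and stays where it is driven. While it is less than 0.0115 down it blocks the handle.
- pin_head: The pin's yellow head, a vertical cylinder 16 mm across; origin on its axis, 16 mm below its flat top.
- pin_top (a point): Centre of the flat top of the yellow pin head, the place to strike; 146 mm above the bench when up.
- mallet: Short mallet, 0.3 to 0.5 kg, at first stood on its striking face. Head: wooden block with rubber faces, 50 x 50 mm, 70 mm high. Handle: level wooden bar 20 mm wide (y) x 24 mm high, centre line 40 mm above the striking face, from x = -25 (head) to -160 mm. Origin: centre of the lower striking face; z up through the head, handle along -x.
- mallet_grip (a point): Point on the mallet handle's centre line, 50 mm from the head's centre (25 mm from the head's side), 40 mm above the striking face: a good place to grip, as near the heavy head as the fingers fit.
- handle (a joint): Extension of the pull-out handle, m: 0 stowed, 0.055 first stop (latches there if the button is let out), 0.110 second stop, the hard end of its travel. A spring pulls it in, 3 N stowed to 6.5 N fully out, plus 1 N friction; nothing latches at the second stop: let go and it runs back some 38 mm. Stowed, it is locked unless the button is in by 4 mm and the pin is home.
- grip: Grey crossbar of the pull-out handle, 20 mm thick (case's x), 160 mm wide (y), 26 mm high, on two 12 mm chrome tubes at y = +-60 mm. Origin: its centre, 105 mm above the bench; axes parallel to the case's. Stowed, its centre is 55 mm in front of the case's end face: 45 mm is free behind it for a finger.
- button (a joint): Red button in the middle of the crossbar's outer face (the face away from the case), 18 mm wide x 14 mm high; travel in m along the case's +x: 0 = out, standing 6 mm proud, 0.006 = flush. 3.6 N to start, 7.2 N fully in. A finger on the button and the other behind the crossbar squeeze it in.
- jar: Bystander: blue-green glass jar with metal lid, 76 mm across, 130 mm high; origin centre of its foot.
- tea_tin: Bystander: yellow tin with brass lid, 62 x 82 mm, 94 mm high; origin centre of its foot.
- chip_rack: Bystander: dark wooden block 100 x 100 mm with four stacks of chips, 54 mm high; origin centre of its foot.
Mind the look-alikes: they are no part of the job. There is more than one size of the mallet; the one meant has the size given above.

How it is judged:
By the outcome, as a careful person would: the job done as asked, in the order asked, and still so for the second after the job is handed in, while the arm keeps its last pose, push and grip.
It also fails if it takes over 54 s, if anything falls off the work surface, if the arm or the gripper's body presses on something with over 40 N, if the wrist force passes 120 N, or if a joint passes its speed limit or range.

## Working session

There is one attempt and no reset: what is moved stays moved. The work goes in short steps, each a Python script; the robot and the scene stay as the last script left them, time stands still between calls to the robot, and variables do not carry over. Pictures are saved under pics/ and viewed, at most 10 in all, crops included, and the job is handed in when it is done.

```bash
mkdir -p pics; python3 - <<'E'
from bench import robot
import cv2
for n in("scene","top"):
    d=robot.get_image(n); cv2.imwrite(f"pics/{n}0.png",d["img"])
    print(n,d["fovy"],d["cx"],d["cy"],d["eye"],d["orientation"])
print(robot.current_t())
E
```

```text
scene 42.724683177650455 316.0947629582832 237.3752332171803 [1093.72077175 -316.53359877 1295.14366835] [-2.60598913 -0.01246591  1.06582806]
top 49.80700036722414 321.25403194130797 238.6244832391423 [ 286.58474688   27.29234046 1572.79803665] [-2.99503037  0.00397656 -1.58493326]
0.1
```

View pics/top0.png

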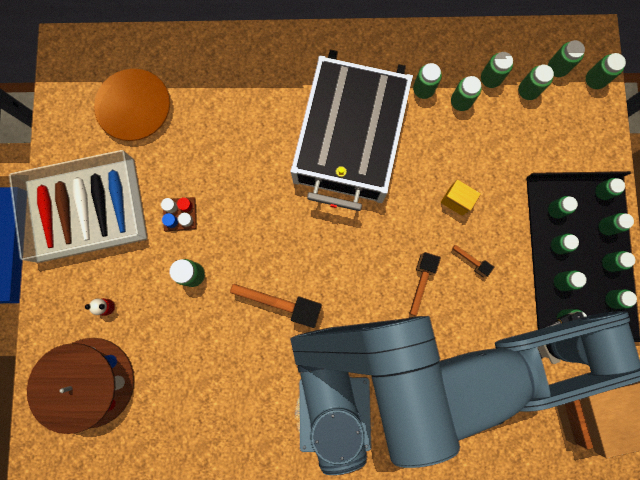

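View pics/scene0.png

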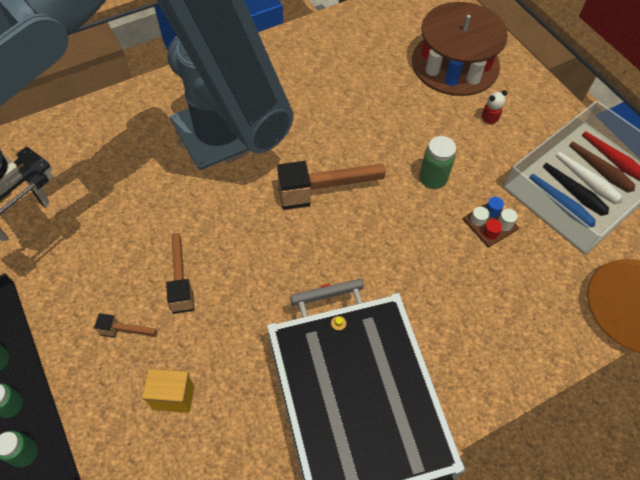

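The target mallet looks like the medium one (top view head at (428,263), about 66 px long). The case's handle end is near (340,195) and the pin is at (341,171). I'll zoom in for point picking.

```bash
python3 - <<'E'
import cv2,numpy as np
T=cv2.imread("pics/top0.png");S=cv2.imread("pics/scene0.png")
def c(I,x,y,w,h):return cv2.resize(I[y:y+h,x:x+w],(400,300),interpolation=cv2.INTER_CUBIC)
cv2.imwrite("pics/crop.png",np.vstack([np.hstack([c(T,380,245,100,75),c(T,280,140,133,100)]),np.hstack([c(S,130,230,120,90),c(S,260,270,160,120)])]))
E
```

```text
(no output)
```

View pics/crop.png

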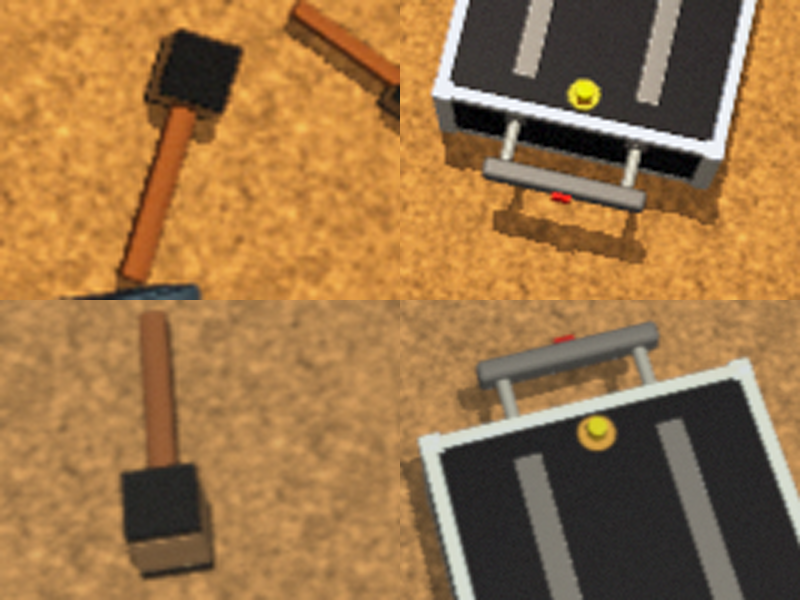

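Top-left crop: mallet head corners at about (178,30), (242,47), (225,112) and (160,98), handle end at (135,278). Right crops: pin top at (584,92) and (598,427), the case's front corners, and the crossbar with its red button. Next I'll fit the poses.

```bash
cat > h.py <<'E'
import numpy as np
from scipy.spatial.transform import Rotation as R
from scipy.optimize import least_squares
def cam(d): return dict(f=240/np.tan(np.radians(d["fovy"])/2),c=np.array([d["cx"],d["cy"]]),e=np.array(d["eye"]),R=R.from_euler("xyz",d["orientation"]).as_matrix())
def proj(k,P):
    q=(np.atleast_2d(P)-k["e"])@k["R"]; return q[:,:2]/q[:,2:]*k["f"]+k["c"]
def fit(obs,x0):
    "obs: list of (cam, model pts Nx3, px Nx2); fits x,y,yaw on z=0"
    def place(p,M): return np.asarray(M,float)@R.from_euler("z",p[2]).as_matrix().T+[p[0],p[1],0]
    fun=lambda p:np.concatenate([(proj(k,place(p,M))-u).ravel() for k,M,u in obs])
    r=least_squares(fun,x0,x_scale=[100,100,1]); return r.x,np.round(r.fun.reshape(-1,2),1).tolist()
E
python3 - <<'E'
from h import *
T=cam(dict(fovy=49.80700036722414,cx=321.254,cy=238.624,eye=[286.585,27.292,1572.798],orientation=[-2.99503037,0.00397656,-1.58493326]))
S=cam(dict(fovy=42.724683,cx=316.0948,cy=237.3752,eye=[1093.72077,-316.5336,1295.14367],orientation=[-2.60598913,-0.01246591,1.06582806]))
a=np.array
px=lambda L,s,o,off=(0,0):(a(L,float)-off+.5)/s+a(o)-.5
# mallet: handle along -x -> toward image bottom; +x up-image, +y left
tm=px([(178,30),(242,47),(225,112),(160,98),(135,278)],4,(380,245))
sm=px([(202,535),(127,545),(122,473),(193,465),(153,312)],10/3,(130,230),(0,300))
M=[(25,25,70),(25,-25,70),(-25,-25,70),(-25,25,70),(-160,0,52)]
for o in([(T,M,tm)],[(S,M,sm)],[(T,M,tm),(S,M,sm)]): print("mallet",*fit(o,[200,-250,0]))
C=[(0,140,130),(0,-140,130),(30,0,146),(-55,80,118),(-55,-80,118)]
tc=px([(433,95),(723,158),(584,92),(487,166),(643,199)],3,(280,140),(400,0))
sc=px([(745,360),(419,438),(598,427),(657,331),(480,371)],2.5,(260,270),(400,300))
for o in([(T,C,tc)],[(S,C,sc)],[(T,C,tc),(S,C,sc)]): print("case",*fit(o,[400,0,0]))
E
```

```text
mallet [ 4.34084472e+02 -2.85681240e+02 -3.22015090e-01] [[-0.1, -0.5], [0.4, 0.4], [-0.1, 0.4], [-0.4, -1.3], [0.2, 1.0]]
mallet [ 4.39350039e+02 -2.84758904e+02 -3.35188331e-01] [[-0.1, -0.8], [-0.7, -0.4], [-0.3, 0.9], [1.1, 0.0], [-0.0, 0.3]]
mallet [ 4.37062129e+02 -2.85079819e+02 -3.29709688e-01] [[-0.3, -1.6], [0.1, -0.6], [-0.4, -0.6], [-0.6, -2.4], [-0.5, -0.2], [-0.6, -1.6], [-1.2, -1.1], [-0.9, 0.2], [0.5, -0.8], [-0.9, -0.3]]
case [ 6.64236462e+02 -2.25609665e+01 -2.33433973e-01] [[0.6, -0.0], [-0.7, -0.4], [0.2, -0.2], [-1.2, -0.1], [1.2, 0.7]]
case [ 6.65906838e+02 -2.08566400e+01 -2.48482600e-01] [[0.8, 1.0], [0.5, 0.9], [-0.5, -0.5], [0.5, -1.2], [-1.3, -0.4]]
case [ 6.65340072e+02 -2.14220152e+01 -2.43117697e-01] [[0.3, -0.8], [-1.2, -0.4], [-0.1, -0.6], [-1.7, -0.7], [0.5, 0.6], [0.3, 0.6], [0.2, 1.1], [-0.8, -0.6], [-0.0, -1.5], [-1.8, -0.2]]
```

```bash
cat >> h.py <<'E'
MAL=np.array([437.,-285.,-.33]); CASE=np.array([665.3,-21.4,-.243])
def w(p,x,y=0): return np.array([p[0]+x*np.cos(p[2])-y*np.sin(p[2]),p[1]+x*np.sin(p[2])+y*np.cos(p[2])])
def P(xy,z): return [float(xy[0]),float(xy[1]),float(z)]
def down(yaw): return [np.pi,0,float(yaw)]
E
python3 - <<'E'
from h import *
from bench import robot
import cv2
for nm,xy,yw in(("mal",w(MAL,-50),MAL[2]),("pin",w(CASE,-10),0.),("bar",w(CASE,-58),CASE[2]),("out",w(CASE,-170),CASE[2])):
    for k in (0,np.pi) if nm in("mal","pin") else (np.pi/2,-np.pi/2):
        for z in (90,300):
            q=robot.inverse_kinematics(P(xy,z),down(yw+k)); print(nm,z,round(k,2),None if q is None else np.round(q,2))
q=robot.current_qpos(); print(robot.current_eef_rot())
k=0 if abs(robot.inverse_kinematics(P(w(MAL,-50),90),down(MAL[2]))[5])<1.6 else np.pi
print("k",k)
robot.move_gripper(.6)
robot.move_ptp(P(w(MAL,-50),160),down(MAL[2]+k))
d=robot.get_image("wrist"); cv2.imwrite("pics/w1.png",d["img"])
kk=cam(d); c,s=np.cos(MAL[2]),np.sin(MAL[2])
for p in((-25,25,70),(-25,-25,70),(25,25,70),(-160,0,52),(-50,0,52)): print(p,proj(kk,[*w(MAL,p[0],p[1]),p[2]]).round())
print(robot.current_t())
E
```

```text
mal 90 0 [-0.84  0.26  1.89 -0.    1.    1.06]
mal 300 0 [-0.84  0.07  1.56 -0.    1.51  1.06]
mal 90 3.14 [-0.84  0.26  1.89  0.    1.   -2.08]
mal 300 3.14 [-0.84  0.07  1.56  0.    1.51 -2.08]
pin 90 0 [-0.2   0.55  1.42 -0.    1.17  1.37]
pin 300 0 [-0.2   0.42  1.11 -0.    1.61  1.37]
pin 90 3.14 [-0.2   0.55  1.42  0.    1.17 -1.77]
pin 300 3.14 [-0.2   0.42  1.11  0.    1.61 -1.77]
bar 90 1.57 [-0.2   0.47  1.55 -0.    1.12  0.05]
bar 300 1.57 [-0.2   0.33  1.24 -0.    1.57  0.05]
bar 90 -1.57 [-0.2   0.47  1.55 -0.    1.12 -3.09]
bar 300 -1.57 [-0.2   0.33  1.24  0.    1.57 -3.09]
out 90 1.57 [-0.18  0.3   1.83 -0.    1.02  0.06]
out 300 1.57 [-0.18  0.12  1.5  -0.    1.51  0.06]
out 90 -1.57 [-0.18  0.3   1.83 -0.    1.02 -3.08]
out 300 -1.57 [-0.18  0.12  1.5   0.    1.51 -3.08]
[-3.14000534e+00 -3.44464557e-04  4.06808424e-01]
k 0
(-25, 25, 70) [[282. 213.]]
(-25, -25, 70) [[364. 213.]]
(25, 25, 70) [[280. 128.]]
(-160, 0, 52) [[323. 393.]]
(-50, 0, 52) [[323. 246.]]
2.0917
```

View pics/w1.png

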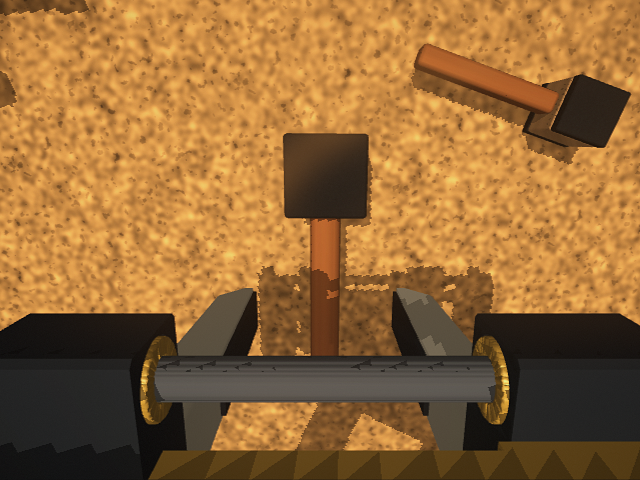

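The wrist view confirms the size: the head is 84 px wide (284–368) against 82 predicted, offset by only about 2 mm. I'll correct for that, then grasp and lift.

```bash
sed -i 's/^MAL=.*;/MAL=np.array([*(np.array([437.,-285.])+[-2.3,-.5]),-.33]);/' h.py
python3 - <<'E'
from h import *
from bench import robot
import cv2
g=w(MAL,-50)
robot.move_linear(P(g,21),speed=200)
robot.move_gripper(0); print("w",robot.current_gripper_width()*93, robot.current_finger_force())
robot.move_linear(P(g,200),speed=250)
print(robot.current_gripper_width()*93,np.round(robot.current_contact_force(),2),np.round(robot.current_ft_torque(),3))
pin=w(CASE,30); psi=-0.15
m=np.array([*pin,psi]); gg=w(m,-50+8)   # pin meets the face 8 mm on the grip side of its centre
robot.move_ptp(P(gg,200),down(psi))
d=robot.get_image("wrist"); cv2.imwrite("pics/w2.png",d["img"]); k=cam(d)
print("pin",proj(k,[*pin,146]).round(),"face corners",[proj(k,[*w(np.array([*gg,psi]),50+a,b),179+z-21+21]).round().tolist() for a,b,z in((-25,25,51),(-25,-25,51),(25,-25,51))])
print(robot.current_tcp_pos(),robot.current_t())
s=robot.get_image("scene"); cv2.imwrite("pics/s2.png",cv2.resize(s["img"][230:380,240:440],(800,600)))
E
```

```text
w 19.75025024400743 29.99913901090622
20.087881603215028 [-1.14  0.09 -4.26] [0.12  0.18  0.022]
pin [[321. 191.]] face corners [[[245.0, 272.0]], [[395.0, 272.0]], [[401.0, 115.0]]]
[652.34864162 -23.94076352 199.99297136] 5.8667
```

View pics/w2.png

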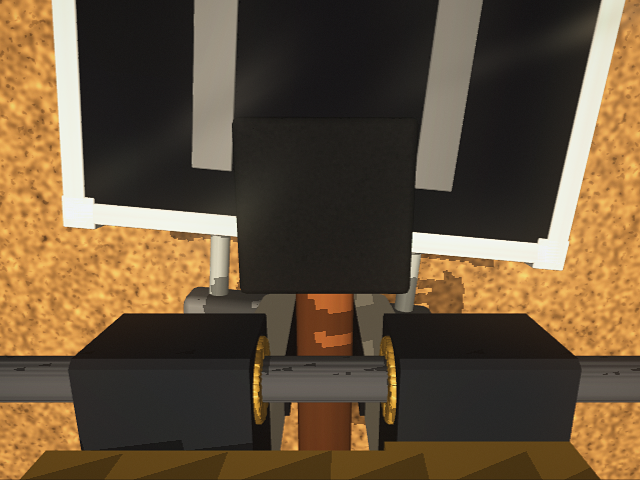

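View pics/s2.png

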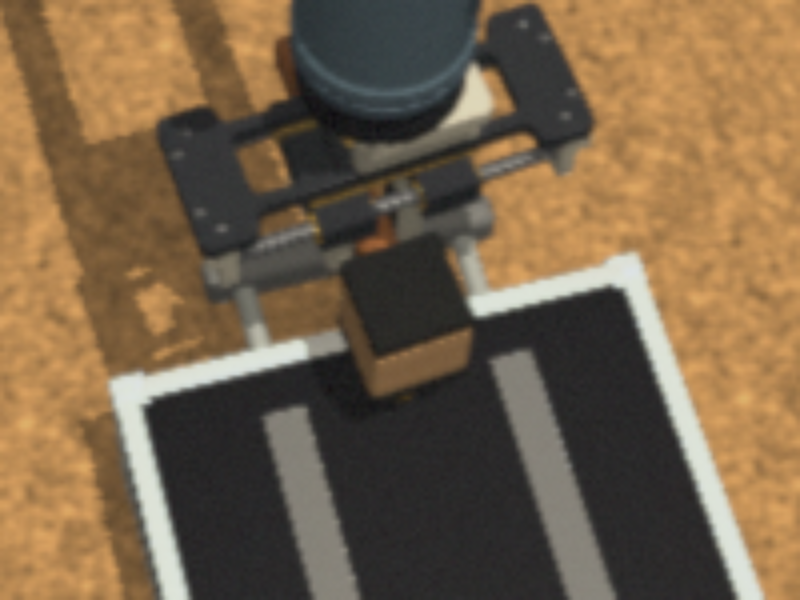

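The mallet is held level over the pin and hides it in both views. I'll check the case corners seen in the wrist view, then strike.

```bash
python3 - <<'E'
from h import *
from bench import robot
import cv2
d=robot.get_image("wrist"); k=cam(d)
print("corners",[proj(k,[*w(CASE,0,y),130]).round().tolist() for y in(140,-140)],"seen 63,228 / 567,270")
print(fit([(k,[(0,140,130),(0,-140,130)],np.array([(63,228),(565,270)]))],CASE))
x,y,_=robot.current_tcp_pos()
for z in (152,):
    f0=np.array(robot.current_contact_force())
    r=robot.move_linear([x,y,z],speed=350,f_stop=45)
    print(r,robot.current_tcp_pos().round(1) if hasattr(robot.current_tcp_pos(),'round') else robot.current_tcp_pos(),np.round(robot.current_contact_force()-f0,1),np.round(robot.current_ft_torque(),3))
s=robot.get_image("scene"); cv2.imwrite("pics/s3.png",cv2.resize(s["img"][230:380,240:440],(800,600)))
print(robot.current_t())
E
```

```text
corners [[[67.0, 219.0]], [[558.0, 261.0]]] seen 63,228 / 567,270
(array([ 6.60698905e+02, -2.11729628e+01, -2.40425184e-01]), [[6.5, -0.4], [-6.6, -1.5]])
False [651.1 -24.8 151.1] [-1.  0.  0.] [ 0.026  0.172 -0.06 ]
6.3
```

```bash
python3 - <<'E'
from h import *
from bench import robot
import cv2
x,y,z=robot.current_tcp_pos()
robot.move_linear([x,y,200],speed=250)
robot.move_linear([x-90,y,200],speed=250)
s=robot.get_image("scene"); d=robot.get_image("wrist")
cv2.imwrite("pics/s4.png",np.hstack([cv2.resize(s["img"][260:360,270:403],(400,300),interpolation=2),cv2.resize(d["img"],(400,300))]))
k=cam(s); print([((proj(k,[*w(CASE,30),h])-[270,260])*3).round().tolist() for h in(146,132)]); 
k=cam(d); print([(proj(k,[*w(CASE,30),h])*.625+[400,0]).round().tolist() for h in(146,132)])
print(robot.current_t())
E
```

```text
[[[204.0, 180.0]], [[204.0, 188.0]]]
[[[581.0, -2.0]], [[582.0, 4.0]]]
7.25
```

View pics/s4.png

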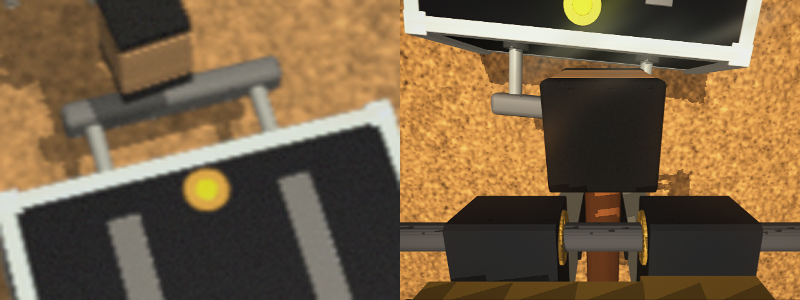

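The pin is down: its head is centred in its collar at (206,189), as predicted for home. The head pitched slightly in the grip though, so I'll give it one more blow with a shorter lever to make sure it's fully home.

```bash
python3 - <<'E'
from h import *
from bench import robot
import cv2
psi=-.15; gg=w(np.array([*w(CASE,30),psi]),-50+13)
robot.move_linear(P(gg,200),speed=250)
for zt in(145,143):
    f0=np.array(robot.current_contact_force())
    r=robot.move_linear(P(gg,zt),speed=400,f_stop=60)
    print(r,np.round(robot.current_tcp_pos(),1),np.round(robot.current_contact_force()-f0,1))
    robot.move_linear(P(gg,185),speed=250)
robot.move_linear(P(gg-[100,0],200),speed=250)
s=robot.get_image("scene"); d=robot.get_image("wrist")
cv2.imwrite("pics/s5.png",np.hstack([cv2.resize(s["img"][260:360,270:403],(400,300),interpolation=2),cv2.resize(d["img"],(400,300))]))
print(robot.current_t())
E
```

```text
False [655.6 -22.7 143.6] [1.4 0.8 0.5]
False [655.4 -22.7 140.5] [-0.9  0.   0.7]
9.6167
```

View pics/s5.png

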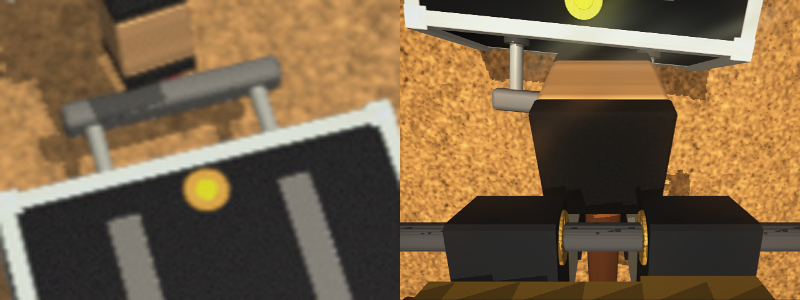

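```bash
python3 - <<'E'
from h import *
from bench import robot
import cv2
s=robot.get_image("scene"); cv2.imwrite("pics/s6.png",s["img"]);k=cam(s)
def cen(I):
    J=I[310:340,322:356].astype(float); hsv=cv2.cvtColor(I[310:340,322:356],cv2.COLOR_BGR2HSV)
    m=(hsv[...,0]>25)&(hsv[...,0]<35)&(hsv[...,1]>120); n=(hsv[...,0]>12)&(hsv[...,0]<=25)&(hsv[...,1]>100)
    f=lambda m:[(np.nonzero(m)[1].mean()+322).round(2),(np.nonzero(m)[0].mean()+310).round(2),int(m.sum())]
    return f(m),f(m|n)
print(cen(cv2.imread("pics/scene0.png")));print(cen(s["img"]))
print([proj(k,[*w(CASE,30),h]).round(2).tolist() for h in(146,132,130)])
d=robot.get_image("wrist");
k2=cam(d);hsv=cv2.cvtColor(d["img"],cv2.COLOR_BGR2HSV)[:70,240:360]
m=(hsv[...,1]>100)&(hsv[...,0]>20)&(hsv[...,0]<35);v,u=np.nonzero(m);print(u.min()+240,u.max()+240,v.max(),proj(k2,[[*w(CASE,30),132],[*w(CASE,22),132]]).round(1))
E
```

```text
([np.float64(338.52), np.float64(320.14), 44], [np.float64(337.46), np.float64(322.16), 213])
([np.float64(338.19), np.float64(322.59), 37], [np.float64(337.42), np.float64(322.15), 215])
[[[338.14, 319.88]], [[337.84, 322.59]], [[337.8, 322.98]]]
263 356 32 [[293.3  -2.4]
 [292.2  15.5]]
```

The pin's shift (2.5 px, 2.7 expected) says it's home or within about 1 mm. I'll measure the head's pitch in the grip, set the mallet down level with the tool tilted to match, and regrip it for one clean confirming blow.

```bash
cat >> h.py <<'E'
def grip_pose(m,a,th,h=40.):
    "TCP pose so that the point a (mallet x) of the handle is gripped at height h, tool pitched by th"
    t=R.from_euler("xyz",[np.pi,th,m[2]]); p=np.array([*w(m,a),h])+19*t.as_matrix()[:,2]
    return p.tolist(),[np.pi,float(th),float(m[2])]
E
python3 - <<'E'
from h import *
from bench import robot
import cv2
k=cam(robot.get_image("wrist"))
Rt=R.from_euler("xyz",robot.current_eef_rot()).as_matrix(); g=np.array(robot.current_tcp_pos())-19*Rt[:,2]
B=np.c_[Rt[:,0],-Rt[:,1],-Rt[:,2]]   # mallet axes at zero pitch
u=np.array([(219,160),(435,160),(250,96),(403,96)],float)
M=np.array([(25,25,70),(25,-25,70),(25,25,0),(25,-25,0)],float)-[-50,0,40]
f=lambda p:(proj(k,g+([p[1],0,p[2]]+M@R.from_euler("y",-p[0]).as_matrix().T)@B.T)-u).ravel()
r=least_squares(f,[.3,0,0],x_scale=[.1,5,5]); print("pitch",r.x,r.fun.round(1))
th=float(r.x[0])
if not .05<th<.5: raise SystemExit
m=MAL.copy()
p,o=grip_pose(m,-50,th,140); robot.move_ptp(p,o)
p,o=grip_pose(m,-50,th,30); hit=robot.move_linear(p,o,speed=60,f_stop=4)
print(hit,robot.current_tcp_pos(),grip_pose(m,-50,th,40)[0])
robot.move_gripper(.6)
d=robot.get_image("wrist"); cv2.imwrite("pics/w7.png",d["img"])
p,_=robot.current_tcp_pos(),0
robot.move_linear([p[0],p[1],150],o,speed=250)
robot.move_linear([*w(m,-50),170],down(m[2]),speed=250)
d=robot.get_image("wrist"); cv2.imwrite("pics/w8.png",d["img"]);k=cam(d)
for q in((-25,25,70),(-25,-25,70),(25,25,70),(25,-25,70)): print(proj(k,[*w(m,q[0],q[1]),q[2]]).round())
print(robot.current_t())
E
```

```text
pitch [ 0.29104474  0.39500547 -0.97308528] [ -5.9   0.6  -0.2   0.2   5.5  -0.5 -10.7  -0.8]
True [ 381.90240164 -267.36975774   16.29104029] [382.23995533751037, -267.5311301513608, 21.799052496052823]
[[284. 208.]]
[[365. 207.]]
[[282. 124.]]
[[366. 124.]]
14.5417
```

View pics/w8.png

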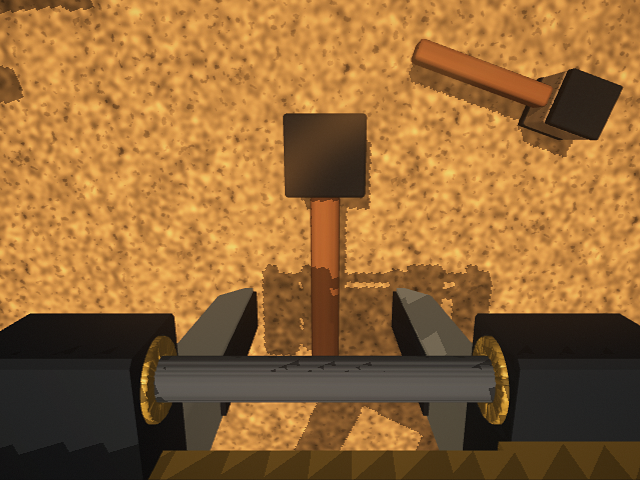

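The mallet stands level on its face, shifted about 6 mm along its axis (head corners (284,113) to (366,197)). Now the regrip and confirming blow.

```bash
python3 - <<'E'
from h import *
from bench import robot
import cv2
m=MAL.copy(); m[:2]=w(MAL,6)
robot.move_linear(P(w(m,-46),21),speed=250); robot.move_gripper(0)
robot.move_linear(P(w(m,-46),200),speed=250)
psi=-.15; gg=w(np.array([*w(CASE,30),psi]),-46+10)
robot.move_ptp(P(gg,200),down(psi))
t0=np.array(robot.current_ft_torque())
r=robot.move_linear(P(gg,151.5),speed=500,f_stop=70)
print(r,np.round(robot.current_tcp_pos(),1),np.round(robot.current_contact_force(),1),np.round(robot.current_ft_torque()-t0,3))
robot.sleep(.3);print(np.round(robot.current_tcp_pos(),1),np.round(robot.current_contact_force(),1),np.round(robot.current_ft_torque()-t0,3))
robot.move_linear(P(gg,200),speed=250); robot.move_linear(P(gg-[100,0],200),speed=250)
s=robot.get_image("scene"); d=robot.get_image("wrist"); cv2.imwrite("pics/w9.png",d["img"])
cv2.imwrite("pics/s9.png",np.hstack([cv2.resize(s["img"][260:360,270:403],(400,300),interpolation=2),cv2.resize(d["img"],(400,300))]))
I=s["img"][310:340,322:356]; hsv=cv2.cvtColor(I,cv2.COLOR_BGR2HSV)
mk=(hsv[...,0]>25)&(hsv[...,0]<35)&(hsv[...,1]>120); v,u=np.nonzero(mk); print(u.mean()+322,v.mean()+310,mk.sum(),robot.current_t())
E
```

```text
False [656.6 -24.7 150. ] [ 0.2  0.6 -3.7] [ 0.007 -0.012  0.004]
[659.6 -23.7 153.3] [ 0.1 -0.3 -3.9] [0.005 0.028 0.061]
338.1842105263158 322.6842105263158 38 19.7167
```

View pics/s9.png

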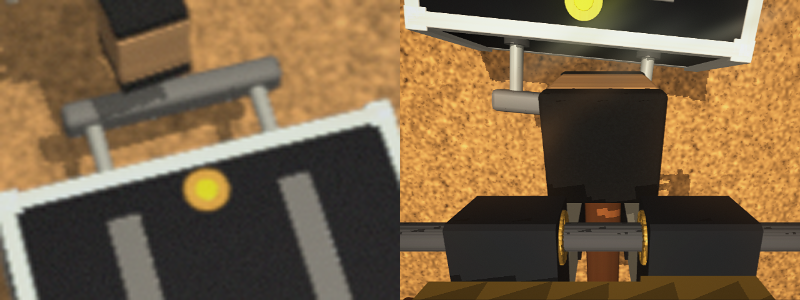

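The pin did not move any further, so it is home. Now I'll set the mallet down the same way, checking it numerically since I've used all my views.

```bash
python3 - <<'E'
from h import *
from bench import robot
import cv2
k=cam(robot.get_image("wrist"))
Rt=R.from_euler("xyz",robot.current_eef_rot()).as_matrix(); g=np.array(robot.current_tcp_pos())-19*Rt[:,2]
B=np.c_[Rt[:,0],-Rt[:,1],-Rt[:,2]]
u=np.array([(226,144),(429,144),(256,115),(400,115)],float)
M=np.array([(25,25,70),(25,-25,70),(25,25,0),(25,-25,0)],float)-[-46,0,40]
f=lambda p:(proj(k,g+([p[1],0,p[2]]+M@R.from_euler("y",-p[0]).as_matrix().T)@B.T)-u).ravel()
r=least_squares(f,[.15,0,0],x_scale=[.1,5,5]); print("pitch",r.x,r.fun.round(1))
th=float(r.x[0])
if not .02<th<.4: raise SystemExit
m=MAL.copy()
p,o=grip_pose(m,-46,th,140); robot.move_ptp(p,o)
p,o=grip_pose(m,-46,th,30); hit=robot.move_linear(p,o,speed=50,f_stop=3)
p=robot.current_tcp_pos(); print(hit,p,grip_pose(m,-46,th,40)[0])
robot.move_gripper(.6); robot.sleep(.2)
robot.move_linear([p[0],p[1],150],o,speed=200)
robot.move_linear([*w(m,-50),170],down(m[2]),speed=250)
d=robot.get_image("wrist");k=cam(d)
mk=(d["img"].max(2)<75).astype(np.uint8)[60:240,230:420]
n,_,st,_=cv2.connectedComponentsWithStats(mk); b=st[1+st[1:,4].argmax()]; print("dark blob x,y,w,h,area",b[0]+230,b[1]+60,b[2:],"prev view: 284,113,82,84")
print([proj(k,[*w(m,q[0],q[1]),70]).round().tolist() for q in((25,25),(-25,-25))],robot.current_t())
E
```

```text
pitch [0.14926931 1.10454303 2.00221058] [ -6.5   0.5  -0.7   0.1   3.8  -0.3 -12.   -0.6]
True [ 388.25698593 -269.58309801   18.36868667] [388.508918165932, -269.67840581371667, 21.211279877555818]
dark blob x,y,w,h,area 285 131 [  81   74 3597] prev view: 284,113,82,84
[[[282.0, 125.0]], [[364.0, 208.0]]] 24.9083
```

```bash
python3 - <<'E'
from h import *
from bench import robot
import cv2
d=robot.get_image("wrist")["img"]; 
def box(I):
    hsv=cv2.cvtColor(I,cv2.COLOR_BGR2HSV); mk=((hsv[...,1]<150)&(hsv[...,2]<110)).astype(np.uint8)[60:240,230:420]
    mk=cv2.morphologyEx(mk,cv2.MORPH_OPEN,np.ones((5,5)))
    n,_,st,_=cv2.connectedComponentsWithStats(mk); b=st[1+st[1:,4].argmax()]; return b[0]+230,b[1]+60,*b[2:]
print(box(cv2.imread("pics/w8.png")),box(d))
yaw=CASE[2]+np.pi/2; c=w(CASE,-58)
robot.move_gripper(.56)
robot.move_ptp(P(c,200),down(yaw))
wi=robot.get_image("wrist");k=cam(wi);cv2.imwrite("pics/w11.png",wi["img"])
hsv=cv2.cvtColor(wi["img"],cv2.COLOR_BGR2HSV)
red=((hsv[...,0]<6)|(hsv[...,0]>174))&(hsv[...,1]>180)&(hsv[...,2]>80); v,u=np.nonzero(red)
print("red",red.sum(),(u.mean(),v.mean()) if red.any() else None,"pred",proj(k,[[*w(CASE,-68),105],[*w(CASE,-71),112]]).round(1))
yl=(hsv[...,0]>25)&(hsv[...,0]<35)&(hsv[...,1]>150)&(hsv[...,2]>120);v,u=np.nonzero(yl)
print("yellow",yl.sum(),(np.median(u),np.median(v)) if yl.any() else None,"pred",proj(k,[*w(CASE,30),132]).round(1),robot.current_t())
E
```

```text
(np.int32(294), np.int32(132), np.int32(72), np.int32(65), np.int32(3331)) (np.int32(286), np.int32(135), np.int32(79), np.int32(70), np.int32(3888))
red 308 (np.float64(307.46753246753246), np.float64(249.92532467532467)) pred [[309.  249. ]
 [303.7 251.8]]
yellow 1028 (np.float64(477.0), np.float64(255.0)) pred [[479.5 260.2]] 26.6333
```

Button and pin sit within 2 px (button) and 5 px (pin) of prediction, and the mallet's head outline is about the same as when it stood before. Now the squeeze and pull.

```bash
python3 - <<'E'
from h import *
from bench import robot
yaw=CASE[2]+np.pi/2; c=w(CASE,-58)
hit=robot.move_linear(P(c,86),speed=150,f_stop=8); print("hit",hit,robot.current_tcp_pos())
if hit: robot.move_linear(P(c,200)); raise SystemExit
robot.move_gripper(0); print("width",robot.current_gripper_width()*93,robot.current_finger_force(),np.round(robot.current_contact_force(),1))
robot.sleep(.3)
p0=np.array(robot.current_tcp_pos())
hit=robot.move_linear(P(w(CASE,-58-30),86),speed=80,f_stop=30)
print(hit,np.linalg.norm((np.array(robot.current_tcp_pos())-p0)[:2]),robot.current_gripper_width()*93,np.round(robot.current_contact_force(),1),robot.current_t())
E
```

```text
hit False [609.69930257  -7.84759793  86.93229228]
width 19.718092118677752 30.000113546848297 [ 2.8 -0.5  1.2]
False 30.445870743726143 19.890607731426584 [3.3 0.1 3. ] 28.9833
```

```bash
python3 - <<'E'
from h import *
from bench import robot
import cv2
c=w(CASE,-58); ax=np.array([np.cos(CASE[2]),np.sin(CASE[2])])
def rep(t): print(t,"pulled",round(float(-(np.array(robot.current_tcp_pos())[:2]-c)@ax),2),"F.x",round(float(np.array(robot.current_contact_force())[:2]@ax),1),"w",round(robot.current_gripper_width()*93,2),robot.current_t())
robot.move_linear(P(w(CASE,-58-100),86),speed=80,f_stop=30); rep("100")
hit=robot.move_linear(P(w(CASE,-58-122),86),speed=25,f_stop=14); rep(hit)
robot.sleep(.5); rep("hold")
s=robot.get_image("top"); k=cam(s)
hsv=cv2.cvtColor(s["img"],cv2.COLOR_BGR2HSV); cv2.imwrite("pics/t12.png",s["img"])
E
```

```text
100 pulled 98.8 F.x 4.3 w 19.86 30.0083
True pulled 106.88 F.x 4.9 w 19.85 30.55
hold pulled 106.51 F.x 5.0 w 20.13 31.05
```

```bash
python3 - <<'E'
from h import *
from bench import robot
c=w(CASE,-58); ax=np.array([np.cos(CASE[2]),np.sin(CASE[2])])
def rep(t): print(t,"pulled",round(float(-(np.array(robot.current_tcp_pos())[:2]-c)@ax),2),"F.x",round(float(np.array(robot.current_contact_force())[:2]@ax),1),"w",round(robot.current_gripper_width()*93,2),round(robot.current_finger_force(),1),robot.current_t())
for e in (108,109,110,111,112):
    robot.move_linear(P(w(CASE,-58-e),86),speed=20,f_stop=40); robot.sleep(.25); rep(e)
    if float(np.array(robot.current_contact_force())[:2]@ax)>14: break
E
```

```text
108 pulled 106.51 F.x 6.7 w 19.67 30.0 31.6
109 pulled 107.42 F.x 6.7 w 20.33 30.0 32.1
110 pulled 107.45 F.x 9.3 w 20.43 30.0 32.6
111 pulled 107.46 F.x 13.2 w 19.8 30.0 33.1
112 pulled 107.44 F.x 16.1 w 19.67 30.0 33.6
```

The handle is against its hard stop: the TCP stays at 107.4 mm while the pull rises to 16 N, and the button is still squeezed flush. Handing in.

```bash
python3 -c "
from bench import robot
print(robot.hand_in())"
```

```text
the job is handed in; nothing more can be done
None
```

I handed the job in at about 34 s: the pin is home as far as the cameras and repeat blows show, the mallet is back standing on its face near its old spot, and the gripper holds the handle against the second stop with the button squeezed in.

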